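Lock the clean filter cartridge into the spot extractor

TASK

Take the clean filter cartridge (blue cap, white core) from the drying rack and fit it into the yellow filter port on top of the spot extractor: feel gently for the two slots, push it down against the spring, turn it a quarter turn clockwise (seen from above) to its stop and let it go, so that the spring lifts it into its catch and it stays locked. Do not force it: if the lugs sit on the collar or against a stop, hard pushing would break them. Leave the used filter and everything else on the bench where it is.

Things in the scene. Friction and masses are not known exactly. Their poses are not given: they have to be found in the camera images.
- clean_filter: Clean filter cartridge, loose, 110 to 220 g, standing upright in one of the rack's two holes: blue cap, white core. Origin: centre of its underside, z up along its axis. Core 36 mm in diameter, foot tapered to 26 mm over the lowest 8 mm; round cap 56 mm in diameter from 60 to 68 mm above the origin. A half turn about z looks and works the same.
- clean_grip (a point): Middle of the clean filter's wing grip, 82 mm above its underside: a blue bar on the cap, 46 mm long along x, 14 mm thick along y, 28 mm high (its top 96 mm, the cap's top 68 mm above the underside). Axes as the cartridge's.
- clean_lugs (a point): On the clean filter's axis at the height of its two blue bayonet lugs, 47 mm above its underside. They point out along +x and -x (in line with the bar) to 24 mm from the axis; each is 7 mm wide and 6 mm high (44 to 50 mm above the underside).
- used_filter: A used filter cartridge of the same shape with black cap and brown core, in the other hole of the rack. Leave it there.
- extractor: Spot extractor, fixed: grey box 260 mm (x) by 200 mm (y), deck 104 mm high, yellow round port in its front (-x) half; behind it a blue tank (near face 82 mm from the port's axis, 180 mm high) with a black handle on top, 207 mm high. Origin: centre of its underside; front faces its -x.
- port (a point): Centre of the port's mouth, on top of the yellow collar (84 mm across, 112 mm above the bench), axis vertical, axes as the extractor's. Bore 38 mm; two slots 9 mm wide across from each other in its 8 mm roof pass the lugs. They lie along x but the collar is clamped up to 0.6 rad to either side: not in this pose; look or feel. Lugs lying on the collar: filter's underside 44 mm below this point.
- port_seat (a point): Top of the unloaded spring seat in the port, 50 mm below the mouth: here the filter's underside rests once its lugs are in the slots. Then push: 3 N at first, 0.8 N more per mm. 8 mm further down (9.4 N) the lugs are through the roof and free to turn; 10 mm down (11 N) the cap meets the collar, the end of travel.
- port_catch (a point): On the port's axis, 55 mm below the mouth: the filter's underside when locked (cap 5 mm above the collar). To lock: pushed in, turn 90 degrees clockwise seen from above to a hard stop (the other way is blocked from the start), then let go: the spring lifts the lugs 3 mm into notches. Not turned far enough, it stays 58 mm below the mouth; not turned, it springs back.
- rack: White drying rack, fixed, 100 mm (x) by 230 mm (y), 20 mm high, with two round holes 43 mm in diameter and 14 mm deep, centred 55 mm to its +y and -y. Origin: centre of its underside. The cartridges stand on the hole floors, 6 mm above the bench.
- amber_spray: Amber spray bottle, 68 mm in diameter, 210 mm high, loose bystander. Origin: centre of its underside.
- clear_spray: Clear spray bottle, 68 mm in diameter, 210 mm high, loose bystander. Origin: centre of its underside.
- white_brush: Blue brush with white bristles up, 130 by 55 by 38 mm, loose bystander. Origin: centre of its underside.
- black_brush: Blue brush with black bristles up, 130 by 55 by 38 mm, loose bystander. Origin: centre of its underside.
- polish_jar: White jar with green label, 70 mm in diameter, 75 mm high, loose bystander. Origin: centre of its underside.
- screwdriver: Screwdriver with red handle lying flat, loose bystander. Origin: on its underside near mid-length.
Mind the look-alikes: they are no part of the job. What is shaped like the clean_filter but red or turquoise is not meant.

How it is judged:
By the outcome, as a careful person would: the job done as asked, in the order asked, and still so for the second after the job is handed in, with the robot touching nothing.
It also fails if it takes over 72 s, if anything falls off the work surface, if the arm or the gripper's body presses on something with over 40 N, if the wrist force passes 120 N, or if a joint passes its speed limit or range.

ROBOT

A 6-joint arm with a two-finger parallel gripper is mounted at the origin on the work surface. World frame = base frame: x ahead of the robot, y to its left, z up, the work surface at z = 0. Lengths are in m, angles in rad, forces in N, time in s.
With the tool pointing down it reaches from about 0.325 to 0.875 m from the base axis. Payload 4.4 kg.
Tool frame: the origin (TCP) lies between the finger pads; the fingertips stand env.tip_reach ahead of it and the grasp point (between the pads) is the TCP (env.tip_reach is the distance from the TCP to the fingertips, in m); z points along the fingers, y is the line along which they close (so a half turn about z gives the same grasp; the last joint's range is limited). The gripper opens to 85 mm and grips with 20 to 120 N. Pads are 22 mm wide; open, the fingers measure 114 mm over their backs; the gripper's body (76 mm by 85 mm) begins 54 mm behind the grasp point. The pads swing forward as they close: fully open they stand 13 mm farther back than shut.
Start: joints at [-1.397, 0.207, 1.542, -0, 1.393, -0.15], TCP at [0.183, -0.545, 0.25] pointing down, gripper open.
Joint ranges: [-2.73, 2.73], [-0.86, 2.22], [0.23, 2.46], [-1.11, 4.25], [0.08, 2.63], [-2.82, 2.82]. Speed limits (rad/s): [2.79, 2.79, 3.14, 3.14, 3.14, 3.14].

INTERFACE

Orientations are given as a rotation vector (axis times angle).
In Python, from station import env gives the robot as it stands. The module is installed in compiled form; this text tells all that it offers.
- The arm moves only by the tool creep_tool, called after "Request:" as a command line: name --argument value ..., lists and objects as JSON in quotes. Schema: {"type":"object","properties":{"ticks":{"type":"array","items":{"type":"array","items":{"type":"array","items":{"type":"number"},"minItems":7,"maxItems":7},"minItems":1,"maxItems":8},"minItems":1,"maxItems":1},"only":{"type":"string"},"quiet":{"type":"boolean"},"lines":{"type":"string"}},"required":["ticks"],"additionalProperties":false}. ticks is a list that holds a single list of rows (three levels of brackets), with 1 to 8 rows, each of 7 numbers: a rotation vector rx, ry, rz in parts of the range, where 1.0 means pi/2 rad, then dx, dy, dz in shares of the most that a row can go, 1 being 62.5 mm, then the finger opening in m; each row shifts and turns the commanded pose from where the row before left it, along the tool's axes as they then stand; what a row does not reach is not made up. A row lasts 1/8 s, in which the tool goes at most 0.0625 m and 0.188 rad, less where a joint would pass 70% of its speed; a pose out of reach is approached as far as the arm can. The fingers move at their own pace and stop on an object; the grip force is fixed at half the most. Time passes only in rows, so rows that do not move let the fingers close. The tool returns the time, the measured TCP pose, the force, the opening and the grip force at its end. only (a regular expression) keeps the lines of the reply that match it, lines (a string "A,B") keeps lines A to B, and quiet returns only ok. Input that does not fit is refused with a message, and nothing moves.
- env.state(): the state, without advancing time (a new reading comes with each control period).
- env.snapshot(name): name is "scene" or "top" or "wrist"; returns the picture (480x640x3 uint8, red, green, blue); there is no depth.
- env.camera_model(name): a dict with "vertical_fov" (degrees; the focal length in pixels is half the picture's height over the tangent of half this angle, whatever the lens; pixels are square), "cx", "cy" (the principal point, pixels), "pose" (4x4, takes a point from camera to world coordinates); the wrist camera has in their place "tool_from_camera" (4x4, takes a point from camera to tool coordinates, whose origin is the TCP and whose axes are the flange's). Camera axes: x right, y up, looking along -z (the intrinsics and any distortion apply to the point x, -y, -z); pixel columns grow to the right and rows downward; lengths in m; the calibration is good to about 2 mm. A picture is of the moment at which its call begins: read the wrist's pose just before it. camera_model takes no time and is no camera call.
- env.hand_in(): hands the job in; it is judged then, once.
Trained networks look in the newest picture that a camera, given by its name, has taken for a name from the list of things; names that differ only in an ending like _2 or _b are one class to them, and where a whole thing is asked for, a point or a joint stands for the part that bears it (a point fixed in the world has none). Each returns a list of dicts, best first, with "conf" (0 to 1); they miss things now and then, are a little off and sometimes report something else, mostly with a low value. They report only what shows in the picture. A call takes as long as a camera call. They do not tell look-alikes from the thing itself.
- env.spot_in(camera, label): "pixel" ([row, column] in pixels, amid what is visible of it).
- env.silhouettes(camera, label): "pixels" (480x640 bool, what is visible of it) and "pixel" ([row, column] in pixels, amid what is visible of it).
- env.place_of(camera, label): "pixel" ([row, column] in pixels: a listed point, or the origin of a listed thing).
The state is a dict: "clock": time; "qpos": joint angles; "joint_velocities": joint speeds; "joint_torque": joint torques, N m; "tcp_pos": TCP position; "tool_rot": TCP orientation; "ft_force": force on the tool from outside, world axes, zero at the start; "wrist_torque": the same for the moment, N m; "width": finger opening in m; "grasp_force": force on a finger pad.
Only numpy, scipy, OpenCV 4.12 (cv2) and the standard library are available. Lean on these libraries where they do the work, as an engineer would, in place of code of your own. Each camera call takes 0.05 s, during which the arm holds its last target. There are 200 camera calls.

## Working session

There is one attempt and no reset: what is moved stays moved. The work goes in short steps, Python scripts to look and compute and a tool call to move; the robot and the scene stay as the last step left them, time stands still between calls to the robot, and variables do not carry over. Pictures are saved under pics/ and viewed, at most 10 in all, crops included, and the job is handed in when it is done.

```bash
mkdir -p pics; cat > h.py <<'E'
import numpy as np, cv2
from station import env
def K(name):
    m=env.camera_model(name); f=240/np.tan(np.radians(m["vertical_fov"])/2); return m,f
def ray(name,px,T=None):
    m,f=K(name); P=np.array(m["pose"]) if "pose" in m else T@np.array(m["tool_from_camera"])
    r,c=px; d=np.array([(c-m["cx"])/f,-(r-m["cy"])/f,-1.0]); return P[:3,3],P[:3,:3]@d
def at_z(name,px,z,T=None):
    o,d=ray(name,px,T); return o+d*(z-o[2])/d[2]
def proj(name,p,T=None):
    m,f=K(name); P=np.array(m["pose"]) if "pose" in m else T@np.array(m["tool_from_camera"])
    q=np.linalg.inv(P)@np.append(p,1); return [m["cy"]-f*q[1]/-q[2], m["cx"]+f*q[0]/-q[2]]
def tool():
    s=env.state(); T=np.eye(4); T[:3,:3]=cv2.Rodrigues(np.array(s["tool_rot"],float))[0]; T[:3,3]=s["tcp_pos"]; return T
E
python3 - <<'E'
from h import *
np.set_printoptions(precision=4,suppress=True)
a=env.snapshot("top"); b=env.snapshot("scene")
cv2.imwrite("pics/top.png",a[...,::-1]); cv2.imwrite("pics/scene.png",b[...,::-1])
print(env.camera_model("top").keys()); 
for n in("top","scene","wrist"): print(n,env.camera_model(n))
for n in ("top","scene"):
  for l,z in (("clean_filter",.006),("clean_grip",.088),("used_filter",.006),("port",.112),("rack",0),("extractor",0)):
    for d in env.place_of(n,l)[:4]: print(n,l,d["conf"],d["pixel"],at_z(n,d["pixel"],z)[:2])
print(env.state(),env.tip_reach)
E
```

```text
dict_keys(['vertical_fov', 'cx', 'cy', 'pose'])
top {'vertical_fov': 46.84708794691449, 'cx': 316.64110275038126, 'cy': 236.3463899646468, 'pose': array([[-0.0163,  0.9943, -0.1054,  0.3638],
       [-0.9999, -0.0167, -0.0028,  0.0009],
       [-0.0046,  0.1053,  0.9944,  1.5017],
       [ 0.    ,  0.    ,  0.    ,  1.    ]])}
scene {'vertical_fov': 48.566946739785756, 'cx': 319.60775964943656, 'cy': 246.064316497567, 'pose': array([[ 0.0394, -0.7638,  0.6442,  1.2506],
       [ 0.9992,  0.0255, -0.0308, -0.0156],
       [ 0.0071,  0.6449,  0.7642,  0.9781],
       [ 0.    ,  0.    ,  0.    ,  1.    ]])}
wrist {'vertical_fov': 65.32527025709557, 'cx': 324.32838051912023, 'cy': 236.1392010409778, 'tool_from_camera': array([[ 0.0013,  0.9577,  0.2878,  0.0728],
       [ 1.    , -0.0017,  0.001 ,  0.0004],
       [ 0.0014,  0.2878, -0.9577, -0.1235],
       [ 0.    ,  0.    ,  0.    ,  1.    ]])}
top clean_filter 0.89 [233.1, 411.3] [ 0.5268 -0.252 ]
top clean_filter 0.74 [267.4, 450.2] [ 0.4321 -0.3536]
top clean_filter 0.7 [218.0, 458.2] [ 0.566  -0.3809]
top clean_filter 0.67 [176.4,
[... 931 characters left out ...]
scene used_filter 0.62 [283.8, 254.1] [ 0.5374 -0.1284]
scene port 0.71 [249.4, 355.5] [0.5323 0.095 ]
scene rack 0.61 [282.3, 228.0] [ 0.5268 -0.1884]
scene rack 0.48 [248.3, 359.3] [0.4363 0.1187]
{'clock': 0.7, 'qpos': array([-1.3965,  0.2066,  1.5415,  0.    ,  1.3935, -0.1505]), 'joint_velocities': array([-0.0001, -0.0005, -0.0001, -0.    , -0.0008,  0.003 ]), 'joint_torque': array([ -0.0013, -38.2917, -29.1903,  -0.0003,   0.0006,   0.    ]), 'tcp_pos': array([ 0.1835, -0.5449,  0.2503]), 'tool_rot': array([3.1002, 0.508 , 0.    ]), 'ft_force': array([-0.0308, -0.6804, -0.4301]), 'wrist_torque': array([-0.0178, -0.0046,  0.0336]), 'grasp_force': 0.0, 'width': 0.08540517093103828} 0.019
```

View pics/top.png

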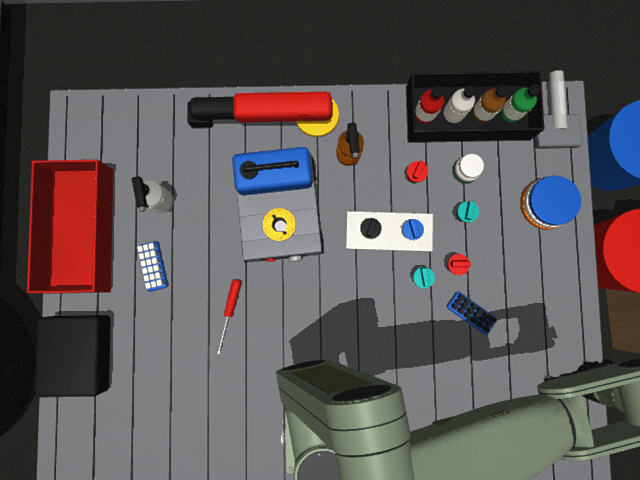

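View pics/scene.png

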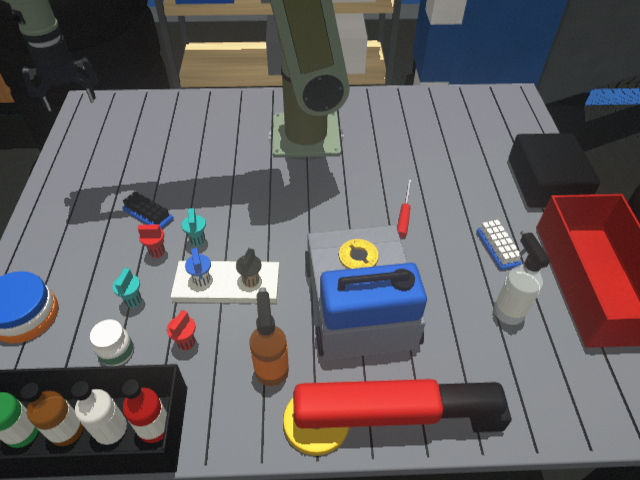

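The candidates are blue at (229,413), red at (171,417) and (264,458), and turquoise at (211,467) and (277,424). Only the blue one stands in the rack with a white core, so I'll confirm that in a crop.

```bash
python3 - <<'E'
from h import *
a=cv2.imread("pics/top.png"); b=cv2.imread("pics/scene.png")
f=lambda i,r,c:cv2.resize(i[r-25:r+25,c-33:c+33],(396,300),interpolation=cv2.INTER_CUBIC)
cv2.imwrite("pics/crop1.png",np.vstack([np.hstack([f(a,229,413),f(a,224,279)]),np.hstack([f(b,268,198),f(b,253,358)])]))
E
```

```text
(no output)
```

View pics/crop1.png

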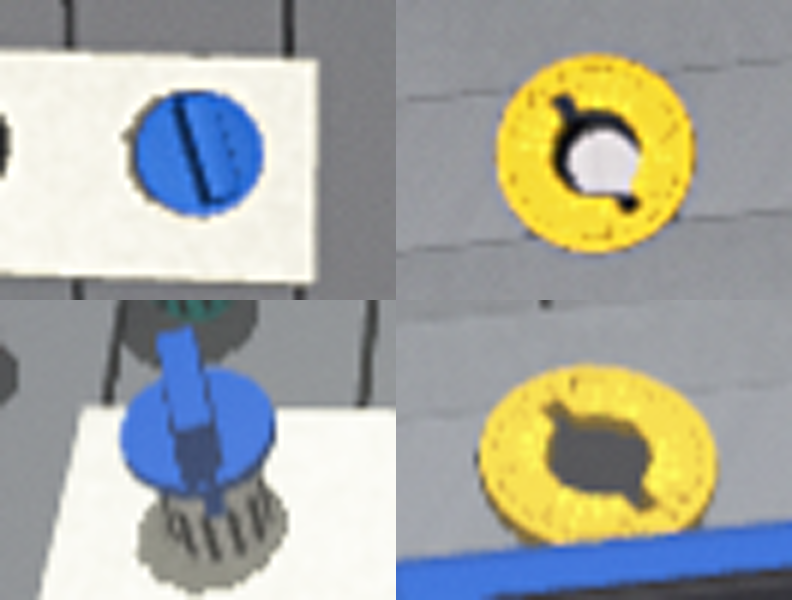

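The crop confirms it: the blue-capped, white-core filter stands in the rack hole at top (229,413). Its bar runs at about +0.22 rad. The port slots are visible and run at about +0.58 rad. I'll go above the filter. I'm turning the tool by the half-turn variant so that joint 6 keeps its margin for the quarter turn.

Units first: shifts go in shares of 62.5 mm and turns go in shares of pi/2 rad. So 0.0528 m is 0.8448, -0.0218 m is -0.3488.

Request:
creep_tool --ticks '[[[0,0,0,0.8448,-0.3488,0,0.085],[0,0,0,0.8448,-0.3488,0,0.085],[0,0,0,0.8448,-0.3488,0,0.085],[0,0,0,0.8448,-0.3488,0,0.085],[0,0,0,0.8448,-0.3488,0,0.085],[0,0,0,0.8448,-0.3488,0,0.085],[0,0,0,0.8448,-0.3488,0,0.085],[0,0,0,0.8448,-0.3488,0,0.085]]]'

```text
clock: 1.7
tcp_pos: [0.5295, -0.2435, 0.2506]
tool_rot: [3.1, 0.508, 0.001]
ft_force: [1.1, -0.7, 0.5]
width: 0.085
grasp_force: 0.0
```

Request:
creep_tool --ticks '[[[0,0,-0.1178,0,0,0,0.085],[0,0,-0.1178,0,0,0,0.085],[0,0,-0.1178,0,0,0,0.085],[0,0,-0.1178,0,0,0,0.085],[0,0,-0.1178,0,0,0,0.085],[0,0,-0.1178,0,0,0,0.085],[0,0,-0.1178,0,0,0,0.085],[0,0,-0.1178,0,0,0,0.085]]]'

```text
clock: 2.7
tcp_pos: [0.5281, -0.2449, 0.2503]
tool_rot: [1.939, 2.471, 0.0]
ft_force: [0.1, -0.3, -0.1]
width: 0.0852
grasp_force: 0.0
```

Request:
creep_tool --ticks '[[[0,0,-0.1178,0,0,0,0.085],[0,0,-0.1178,0,0,0,0.085],[0,0,-0.1178,0,0,0,0.085],[0,0,-0.1178,0,0,0,0.085],[0,0,-0.1178,0,0,0,0.085],[0,0,-0.1178,0,0,0,0.085],[0,0,-0.1178,0,0,0,0.085],[0,0,-0.1178,0,0,0,0.085]]]'

```text
clock: 3.7
tcp_pos: [0.5282, -0.2449, 0.2503]
tool_rot: [-0.234, 3.133, -0.0]
ft_force: [0.1, 0.1, -0.5]
width: 0.085
grasp_force: 0.0
```

Request:
creep_tool --ticks '[[[0,0,-0.0509,0,0,0,0.085],[0,0,0,0,0,0,0.085],[0,0,0,0,0,0,0.085]]]'

```text
clock: 4.08
tcp_pos: [0.5282, -0.2449, 0.2503]
tool_rot: [-0.348, 3.122, -0.0]
ft_force: [-0.7, -0.0, 0.5]
width: 0.0849
grasp_force: 0.0
```

```bash
cat >> h.py <<'E'
def phi():
    R=tool()[:3,:3]; return np.arctan2(R[1,0],R[0,0])
def go(p,ang=None):
    T=tool(); d=T[:3,:3].T@(np.array(p)-T[:3,3]); 
    out="tool shift "+str(d.round(4))
    if ang is not None: out+=" rz %.3f"%(-((ang-phi()+np.pi/2)%np.pi-np.pi/2))
    print(out)
E
python3 - <<'E'
from h import *
np.set_printoptions(precision=4,suppress=True)
T=tool(); a=env.snapshot("wrist"); cv2.imwrite("pics/w1.png",a[...,::-1]); np.save("w1T.npy",T)
for d in env.place_of("wrist","clean_grip")[:3]: print(d, at_z("wrist",d["pixel"],.088,T))
for d in env.silhouettes("wrist","clean_filter")[:2]: print(d["conf"],d["pixel"])
s=env.state(); print(s["clock"],s["tcp_pos"],s["qpos"],phi())
E
```

```text
{'pixel': [61.8, 194.4], 'conf': 0.89} [ 0.4359 -0.359   0.088 ]
{'pixel': [372.3, 266.1], 'conf': 0.88} [ 0.6752 -0.2648  0.088 ]
{'pixel': [46.4, 327.0], 'conf': 0.82} [ 0.4059 -0.2707  0.088 ]
0.94 [362.1, 274.9]
0.9 [217.5, 321.6]
4.225 [ 0.5282 -0.2449  0.2503] [-0.5827  0.2216  1.5234 -0.      1.3965 -2.3762] -2.9189000650900474
```

View pics/w1.png

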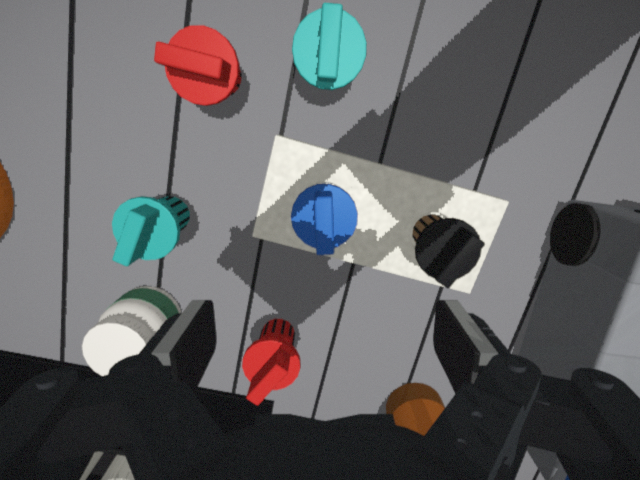

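```bash
python3 - <<'E'
from h import *
np.set_printoptions(precision=4,suppress=True)
T=np.load("w1T.npy"); a=cv2.imread("pics/w1.png")
h=cv2.cvtColor(a,cv2.COLOR_BGR2HSV)
m=((h[...,0]>103)&(h[...,0]<122)&(h[...,1]>120)&(h[...,2]>50)).astype(np.uint8)
n,l,s,c=cv2.connectedComponentsWithStats(m); i=l[217,316]; print(s[i],c[i])
# fit (x,y) : silhouette of cap disc z .066-.074 + bar + lugs
def sil(x,y,t):
    im=np.zeros((480,640),np.uint8); u=np.array([np.cos(t),np.sin(t)]);v=np.array([-u[1],u[0]])
    A=np.linspace(0,2*np.pi,60)
    pr=lambda P:np.array([proj("wrist",p,T)[::-1] for p in P])
    box=lambda L,W,z0,z1:[np.append(np.array([x,y])+s*L*u+r*W*v,z) for s in(-1,1) for r in(-1,1) for z in(z0,z1)]
    disc=[[x+.028*np.cos(k),y+.028*np.sin(k),z] for k in A for z in(.066,.074)]
    for P in (disc,box(.023,.007,.074,.102),box(.024,.0035,.05,.056)):
        cv2.fillConvexPoly(im,cv2.convexHull((pr(P)*16).round().astype(np.int32)),1,cv2.LINE_8,4)
    return im
M=(l==i).astype(np.uint8)
M=cv2.morphologyEx(M,cv2.MORPH_CLOSE,np.ones((5,5)))
from scipy.optimize import minimize
b=min((minimize(lambda q:(sil(q[0]/100,q[1]/100,t)!=M).sum(),[53,-24],method="Nelder-Mead",options=dict(initial_simplex=[[53,-24],[54,-24],[53,-23.]])) for t in(.1,.2,.3)),key=lambda r:r.fun)
x,y=b.x/100; print(x,y,b.fun,M.sum())
S=6; r0,c0=175,275
out=cv2.resize(a[r0:r0+85,c0:c0+100],None,fx=S,fy=S,interpolation=cv2.INTER_CUBIC)
o2=out.copy()[:, :0]
for t,col in((.1,(0,0,255)),(.2,(0,255,0)),(.3,(0,255,255))):
    u=np.array([np.cos(t),np.sin(t)]);v=np.array([-u[1],u[0]])
    P=[np.append(np.array([x,y])+sx*.023*u+sy*.007*v,.102) for sx,sy in((1,1),(1,-1),(-1,-1),(-1,1))]
    q=np.array([[(proj("wrist",p,T)[1]-c0+.5)*S,(proj("wrist",p,T)[0]-r0+.5)*S] for p in P])
    cv2.polylines(out,[q.round().astype(int)],True,col,1)
cv2.imwrite("pics/w1c.png",out)
E
```

```text
[ 291  184   66   71 3422] [323.7648 217.047 ]Traceback (most recent call last):
  File "<stdin>", line 20, in <module>
  File "<stdin>", line 20, in <genexpr>
    res = _minimize_neldermead(fun, x0, args, callback, bounds=bounds,
                               **options)
    fxe = func(xe)
    fx = function(np.copy(x), *(wrapper_args + args))
  File "<stdin>", line 20, in <lambda>
  File "<stdin>", line 15, in sil
  File "<stdin>", line 11, in <lambda>
  File "h.py", line 11, in proj
    m,f=K(name); P=np.array(m["pose"]) if "pose" in m else T@np.array(m["tool_from_camera"])
        ~^^^^^^
  File "h.py", line 4, in K
    m=env.camera_model(name); f=240/np.tan(np.radians(m["vertical_fov"])/2); return m,f
ValueError: time passes only in moves, steps and waits
```

```bash
sed -i 's/^def K(name)/import functools\n@functools.lru_cache(None)\ndef K(name)/' h.py
cat > fit.py <<'E'
from h import *
np.set_printoptions(precision=4,suppress=True)
T=np.load("w1T.npy"); a=cv2.imread("pics/w1.png")
h=cv2.cvtColor(a,cv2.COLOR_BGR2HSV)
m=((h[...,0]>103)&(h[...,0]<122)&(h[...,1]>120)&(h[...,2]>50)).astype(np.uint8)
n,l,s,c=cv2.connectedComponentsWithStats(m); i=l[217,316]
def sil(x,y,t):
    im=np.zeros((480,640),np.uint8); u=np.array([np.cos(t),np.sin(t)]);v=np.array([-u[1],u[0]])
    A=np.linspace(0,2*np.pi,60)
    pr=lambda P:np.array([proj("wrist",p,T)[::-1] for p in P])
    box=lambda L,W,z0,z1:[np.append(np.array([x,y])+s*L*u+r*W*v,z) for s in(-1,1) for r in(-1,1) for z in(z0,z1)]
    disc=[[x+.028*np.cos(k),y+.028*np.sin(k),z] for k in A for z in(.066,.074)]
    for P in (disc,box(.023,.007,.074,.102),box(.024,.0035,.05,.056)):
        cv2.fillConvexPoly(im,cv2.convexHull((pr(P)*16).round().astype(np.int32)),1,cv2.LINE_8,4)
    return im
M=cv2.morphologyEx((l==i).astype(np.uint8),cv2.MORPH_CLOSE,np.ones((5,5)))
from scipy.optimize import minimize
for t in (.1,.2,.3):
    b=minimize(lambda q:(sil(q[0]/100,q[1]/100,t)!=M).sum(),[53,-24],method="Nelder-Mead",options=dict(initial_simplex=[[53,-24],[54,-24],[53,-23.]],maxfev=80))
    print(t,b.x/100,b.fun,M.sum())
    if t==.2: x,y=b.x/100
S=6; r0,c0=175,275
out=cv2.resize(a[r0:r0+85,c0:c0+100],None,fx=S,fy=S,interpolation=cv2.INTER_CUBIC)
out=cv2.convertScaleAbs(out,alpha=1.5)
for t,col in((.1,(0,0,255)),(.2,(0,255,0)),(.3,(0,255,255))):
    u=np.array([np.cos(t),np.sin(t)]);v=np.array([-u[1],u[0]])
    P=[np.append(np.array([x,y])+sx*.023*u+sy*.007*v,.102) for sx,sy in((1,1),(1,-1),(-1,-1),(-1,1))]
    q=np.array([[(proj("wrist",p,T)[1]-c0+.5)*S,(proj("wrist",p,T)[0]-r0+.5)*S] for p in P])
    cv2.polylines(out,[q.round().astype(int)],True,col,1)
cv2.imwrite("pics/w1c.png",out)
E
python3 fit.py
```

```text
0.1 [ 0.5296 -0.2452] 395.0 3424
0.2 [ 0.5278 -0.2448] 393.0 3424
0.3 [ 0.5288 -0.2453] 387.0 3424
```

View pics/w1c.png

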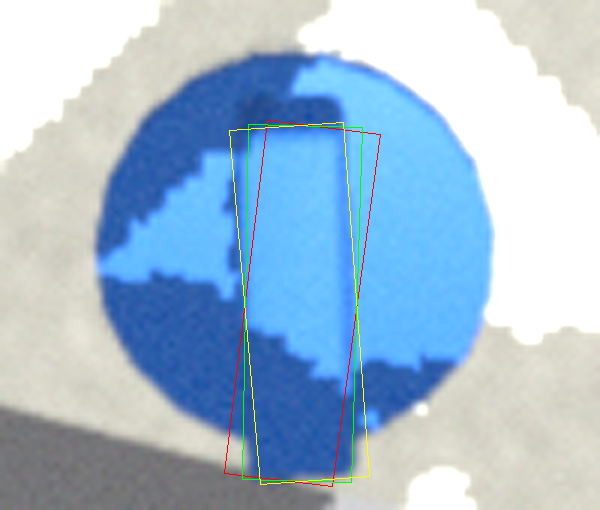

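The bar runs at about 0.25 rad and the filter's axis is at (0.5285, −0.245). That agrees with the hole position and with the earlier estimate. I'll descend and grip with the fingertips about 3 mm above the cap.

To row units: 0.03 m is 0.48, 0.02 m is 0.32, -0.0275 rad / 1.5708 = -0.0175.

Request:
creep_tool --ticks '[[[0,0,-0.0175,0,0,0.48,0.085],[0,0,0,0,0,0.48,0.085],[0,0,0,0,0,0.48,0.085],[0,0,0,0,0,0.48,0.085],[0,0,0,0,0,0.32,0.085],[0,0,0,0,0,0.232,0.085],[0,0,0,0,0,0,0.085]]]'

```text
clock: 5.1
tcp_pos: [0.5274, -0.2444, 0.0946]
tool_rot: [0.392, -3.115, -0.003]
ft_force: [-0.4, 0.1, 0.8]
width: 0.0847
grasp_force: 0.0
```

Request:
creep_tool --ticks '[[[0,0,0,0,0,0,0.0],[0,0,0,0,0,0,0],[0,0,0,0,0,0,0],[0,0,0,0,0,0,0],[0,0,0,0,0,0,0],[0,0,0,0,0,0,0],[0,0,0,0,0,0,0],[0,0,0,0,0,0,0]]]'

```text
clock: 6.1
tcp_pos: [0.5286, -0.2452, 0.0964]
tool_rot: [-0.393, 3.116, -0.001]
ft_force: [0.2, 0.1, 5.9]
width: 0.0128
grasp_force: 60.1
```

To row units: -0.055 m is -0.88, -0.01 m is -0.16.

Request:
creep_tool --ticks '[[[0,0,0,0,0,-0.16,0],[0,0,0,0,0,-0.56,0],[0,0,0,0,0,-0.72,0],[0,0,0,0,0,-0.88,0],[0,0,0,0,0,-0.88,0],[0,0,0,0,0,0,0]]]'

```text
clock: 6.85
tcp_pos: [0.5304, -0.2462, 0.3019]
tool_rot: [-0.392, 3.108, -0.011]
ft_force: [-0.2, 0.4, -3.1]
width: 0.0127
grasp_force: 59.4
```

```bash
python3 - <<'E'
from h import *
go([.538,.005,.295],.58)
E
```

```text
tool shift [-0.0697  0.2415  0.0055] rz -0.329
```

To row units: 0.0402 m is 0.6432, -0.0116 m is -0.1856, -0.165 rad / 1.5708 = -0.105.

Request:
creep_tool --ticks '[[[0,0,0,-0.1856,0.6432,0,0],[0,0,0,-0.1856,0.6432,0,0],[0,0,0,-0.1856,0.6432,0,0],[0,0,0,-0.1856,0.6432,0,0],[0,0,0,-0.1856,0.6432,0,0],[0,0,0,-0.1856,0.6432,0,0],[0,0,-0.105,0,0,0,0],[0,0,-0.105,0,0,0,0]]]'

```text
clock: 7.85
tcp_pos: [0.5341, 0.0072, 0.293]
tool_rot: [0.909, -3.002, -0.004]
ft_force: [-0.5, -0.4, -2.3]
width: 0.0127
grasp_force: 59.5
```

Request:
creep_tool --ticks '[[[0,0,0,0,0,0,0],[0,0,0,0,0,0,0],[0,0,0,0,0,0,0],[0,0,0,0,0,0,0]]]'

```text
clock: 8.35
tcp_pos: [0.5357, 0.0059, 0.2957]
tool_rot: [0.898, -3.01, -0.0]
ft_force: [-0.5, 0.1, -1.5]
width: 0.0131
grasp_force: 59.4
```

```bash
python3 - <<'E'
from h import *
np.set_printoptions(precision=4,suppress=True)
T=tool(); a=env.snapshot("wrist"); cv2.imwrite("pics/w2.png",a[...,::-1]); np.save("w2T.npy",T)
for l,z in(("port",.112),("clean_grip",0)):
  for d in env.place_of("wrist",l)[:2]: print(l,d, at_z("wrist",d["pixel"],z,T))
print(phi(),T[:3,3], env.state()["ft_force"])
h=cv2.cvtColor(a,cv2.COLOR_RGB2HSV); m=((h[...,0]>18)&(h[...,0]<34)&(h[...,1]>120)&(h[...,2]>60)).astype(np.uint8)
n,l,s,c=cv2.connectedComponentsWithStats(m)
for i in np.argsort(-s[1:,4])[:4]+1: print(s[i],c[i])
E
```

```text
port {'pixel': [278.3, 408.2], 'conf': 0.91} [0.5428 0.0998 0.112 ]
clean_grip {'pixel': [317.2, 322.2], 'conf': 0.84} [0.6686 0.0906 0.    ]
-2.5613655356139433 [0.5357 0.0059 0.2957] [-0.1526 -0.1603 -0.9714]
[ 369  232   87   88 4318] [416.7059 273.4319]
[146 354  32  20 171] [160.2749 361.8947]
```

View pics/w2.png

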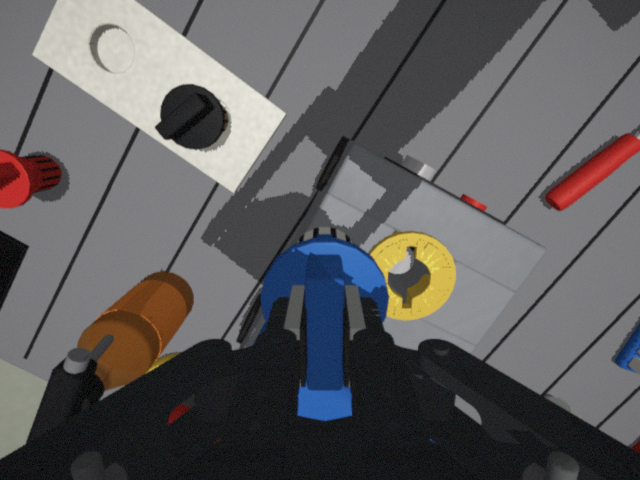

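```bash
cat > fp.py <<'E'
from h import *
from scipy.optimize import minimize
np.set_printoptions(precision=4,suppress=True)
T=np.load("w2T.npy"); a=cv2.imread("pics/w2.png"); h=cv2.cvtColor(a,cv2.COLOR_BGR2HSV)
m=((h[...,0]>18)&(h[...,0]<34)&(h[...,1]>120)&(h[...,2]>40)).astype(np.uint8)
n,l,s,c=cv2.connectedComponentsWithStats(m); M=(l==l[300,430]).astype(np.uint8)
cs,_=cv2.findContours(M,cv2.RETR_EXTERNAL,cv2.CHAIN_APPROX_NONE); F=cv2.drawContours(np.zeros_like(M),cs,-1,1,-1)
F=cv2.morphologyEx(F,cv2.MORPH_CLOSE,np.ones((9,9)))
blue=((h[...,0]>100)&(h[...,0]<125)&(h[...,1]>100)).astype(np.uint8); ok=cv2.dilate(blue,np.ones((7,7)))==0; ok[:,:398]=False
A=np.linspace(0,2*np.pi,90)
def S(x,y):
    P=np.array([proj("wrist",[x+.042*np.cos(k),y+.042*np.sin(k),z],T)[::-1] for k in A for z in(.104,.112)])
    return cv2.fillConvexPoly(np.zeros_like(M),cv2.convexHull((P*16).round().astype(np.int32)),1,cv2.LINE_8,4)
b=minimize(lambda q:((S(*q/100)!=F)&ok).sum(),[54,10],method="Nelder-Mead",options=dict(initial_simplex=[[54,10],[54.7,10],[54,10.7]],maxfev=100))
x,y=b.x/100; print(x,y,b.fun,(F*ok).sum())
# rectified top view of the collar plane, 0.1 mm... 5 px/mm
g=np.arange(-45,45,.2); X,Y=np.meshgrid(g,g)   # rows: world x offset (up=+x), cols: world -y
P=np.stack([x-Y/1000,y-X/1000],-1)
m_,f=K("wrist"); C=np.linalg.inv(T@np.array(m_["tool_from_camera"]))
q=np.concatenate([P,np.full(P.shape[:2]+(1,),.112),np.ones(P.shape[:2]+(1,))],-1)@C.T
R=cv2.remap(a,(m_["cx"]+f*q[...,0]/-q[...,2]).astype(np.float32),(m_["cy"]-f*q[...,1]/-q[...,2]).astype(np.float32),cv2.INTER_CUBIC)
# non-yellow fraction on ring r=20..23.5 mm by angle
hh=cv2.cvtColor(R,cv2.COLOR_BGR2HSV)
for r in (20.5,21.5,22.5):
  ang=np.arange(0,2*np.pi,.01); px=(( -r*np.sin(ang)+45)/.2).astype(int); py=((-r*np.cos(ang)+45)/.2).astype(int)
  dark=(hh[py,px,1]<110)|(hh[py,px,2]<70)|(hh[py,px,0]<15)|(hh[py,px,0]>36)
  e=np.flatnonzero(np.diff(dark.astype(int))); print(r,ang[e],dark[0])
R=cv2.convertScaleAbs(R,alpha=1.3)
for t in(.5,.6):
  for sg in(1,-1): cv2.line(R,(225,225),(int(225-sg*200*np.sin(t)),int(225-sg*200*np.cos(t))),(0,0,255) if t==.5 else (0,255,0),1)
cv2.circle(R,(225,225),95,(255,0,255),1); cv2.circle(R,(225,225),210,(255,0,255),1)
cv2.imwrite("pics/rect.png",R)
E
python3 fp.py
```

```text
0.543334116384387 0.0986439661681652 106.0 4164
20.5 [0.45 0.6  3.43 3.86 5.17 5.91 5.92 5.93] False
21.5 [0.45 0.6  3.48 3.85 5.12 6.01] False
22.5 [0.46 0.59 3.5  3.84 5.04 6.09] False
```

View pics/rect.png

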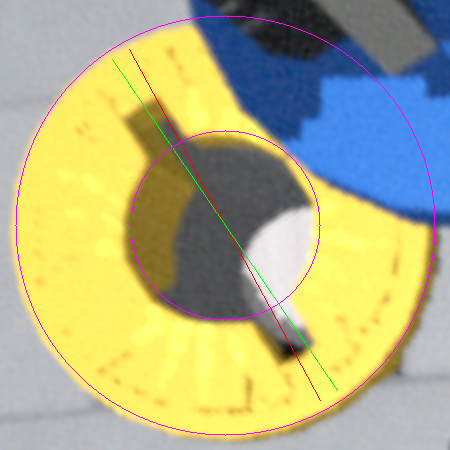

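The port is at (0.543, 0.099) and the slots run at about 0.57 rad. The calibrated fit, the network and the 84 mm collar size all agree. I'll move over the port.

```bash
python3 - <<'E'
from h import *
go([.543,.0989,.2250],.572)
E
```

```text
tool shift [-0.057   0.0738  0.0709] rz 0.008
```

To row units: 0.036 m is 0.576, 0.035 m is 0.56, 0.008 rad / 1.5708 = 0.0051.

Request:
creep_tool --ticks '[[[0,0,0.0051,-0.304,0.3936,0,0],[0,0,0,-0.304,0.3936,0,0],[0,0,0,-0.304,0.3936,0,0],[0,0,0,0,0,0.576,0],[0,0,0,0,0,0.56,0],[0,0,0,0,0,0,0],[0,0,0,0,0,0,0],[0,0,0,0,0,0,0]]]'

```text
clock: 9.5
tcp_pos: [0.5449, 0.0989, 0.2271]
tool_rot: [-0.886, 3.01, -0.002]
ft_force: [0.4, -0.7, -2.2]
width: 0.0127
grasp_force: 59.4
```

```bash
python3 - <<'E'
from h import *
go([.543,.0989,.2100],.572); s=env.state(); print(s["clock"],s["ft_force"],s["tcp_pos"],s["qpos"])
E
```

```text
tool shift [0.0017 0.001  0.0171] rz 0.000
9.5 [ 0.40074337 -0.70166995 -2.22432252] [0.54487882 0.09892704 0.22713841] [ 2.32917983e-02  1.79224426e-01  1.62319969e+00  3.51415010e-05
  1.33489958e+00 -2.11996966e+00]
```

Request:
creep_tool --ticks '[[[0,0,0,0,0,0,0],[0,0,0,0,0,0,0],[0,0,0,0,0,0,0],[0,0,0,0,0,0,0]]]'

```text
clock: 10.0
tcp_pos: [0.5434, 0.099, 0.2248]
tool_rot: [0.887, -3.014, -0.0]
ft_force: [0.1, -0.1, -2.3]
width: 0.0131
grasp_force: 59.4
```

```bash
python3 - <<'E'
from h import *
go([.543,.0989,.2080],.572); s=env.state(); print(s["ft_force"],s["tcp_pos"])
E
```

```text
tool shift [0.0004 0.0001 0.0168] rz 0.001
[ 0.08935687 -0.09413925 -2.27042221] [0.54336747 0.09899359 0.22478544]
```

To row units: 0.008 m is 0.128, 0.006 m is 0.096.

Request:
creep_tool --ticks '[[[0,0,0,0.0064,0,0.128,0],[0,0,0,0,0,0.128,0],[0,0,0,0,0,0.096,0],[0,0,0,0,0,0.096,0],[0,0,0,0,0,0.096,0],[0,0,0,0,0,0,0],[0,0,0,0,0,0,0],[0,0,0,0,0,0,0]]]'

```text
clock: 11.0
tcp_pos: [0.5431, 0.0988, 0.191]
tool_rot: [-0.887, 3.014, 0.0]
ft_force: [-0.4, 0.9, -2.7]
width: 0.0131
grasp_force: 59.4
```

```bash
python3 - <<'E'
from h import *
go([.543,.0989,.1600],.572); s=env.state(); print(s["ft_force"],s["tcp_pos"],s["wrist_torque"])
E
```

```text
tool shift [0.     0.0001 0.031 ] rz 0.001
[-0.38714992  0.92560755 -2.74034048] [0.5430629  0.09884756 0.19097239] [ 0.16357564  0.07741433 -0.04207413]
```

To row units: 0.007 m is 0.112, 0.006 m is 0.096.

Request:
creep_tool --ticks '[[[0,0,0,0,0,0.112,0],[0,0,0,0,0,0.112,0],[0,0,0,0,0,0.096,0],[0,0,0,0,0,0.096,0],[0,0,0,0,0,0,0],[0,0,0,0,0,0,0]]]'

```text
clock: 11.75
tcp_pos: [0.543, 0.0988, 0.1646]
tool_rot: [0.887, -3.013, -0.0]
ft_force: [-0.4, 0.9, -2.2]
width: 0.013
grasp_force: 59.4
```

Request:
creep_tool --ticks '[[[0,0,0,0,0,0.032,0],[0,0,0,0,0,0.032,0],[0,0,0,0,0,0.032,0],[0,0,0,0,0,0.016,0],[0,0,0,0,0,0,0],[0,0,0,0,0,0,0]]]'

```text
clock: 12.5
tcp_pos: [0.543, 0.0988, 0.1577]
tool_rot: [0.887, -3.014, -0.0]
ft_force: [-1.3, 2.4, -1.1]
width: 0.0128
grasp_force: 59.5
```

To row units: 0.001 m is 0.016.

Request:
creep_tool --ticks '[[[0,0,0,0,0,0.016,0],[0,0,0,0,0,0.016,0],[0,0,0,0,0,0,0],[0,0,0,0,0,0,0]]]'

```text
clock: 13.0
tcp_pos: [0.5429, 0.0989, 0.1557]
tool_rot: [0.887, -3.013, -0.0]
ft_force: [-0.9, 1.8, -0.9]
width: 0.013
grasp_force: 59.6
```

```bash
python3 - <<'E'
from h import *
s=env.state(); print(s["ft_force"],s["wrist_torque"],s["tcp_pos"],phi())
E
```

```text
[-0.87544128  1.76579052 -0.86105318] [ 0.49363799  0.20587639 -0.03393193] [0.54291849 0.09886222 0.15567329] -2.5689058273900933
```

To row units: 0.0015 m is 0.024, 0.001 m is 0.016.

Request:
creep_tool --ticks '[[[0,0,0,0,0,0.024,0],[0,0,0,0,0,0.024,0],[0,0,0,0,0,0.024,0],[0,0,0,0,0,0.016,0],[0,0,0,0,0,0,0],[0,0,0,0,0,0,0]]]'

```text
clock: 13.75
tcp_pos: [0.5431, 0.0989, 0.1506]
tool_rot: [-0.887, 3.014, 0.0]
ft_force: [-4.7, 4.3, 4.7]
width: 0.0131
grasp_force: 60.4
```

```bash
python3 - <<'E'
from h import *
s=env.state(); print(s["ft_force"],s["wrist_torque"],s["tcp_pos"],phi())
E
```

```text
[-4.69585943  4.29056183  4.73605445] [ 0.65211696  0.76518165 -0.10843274] [0.54307539 0.09893867 0.15058617] -2.5688868942528735
```

Lugs are in the slots and the spring is taken up. There is a slight side load, so I'll shift 0.8 mm with it and press on.

To row units: 0.0008 m is 0.0128, 0.0002 m is 0.0032.

Request:
creep_tool --ticks '[[[0,0,0,0.0032,0.0128,0,0],[0,0,0,0,0,0,0],[0,0,0,0,0,0,0]]]'

```text
clock: 14.12
tcp_pos: [0.5429, 0.099, 0.1504]
tool_rot: [-0.887, 3.013, -0.001]
ft_force: [-1.3, 1.0, 3.6]
width: 0.0129
grasp_force: 60.2
```

Request:
creep_tool --ticks '[[[0,0,0,0,0,0.024,0],[0,0,0,0,0,0.024,0],[0,0,0,0,0,0,0],[0,0,0,0,0,0,0]]]'

```text
clock: 14.62
tcp_pos: [0.5428, 0.0991, 0.1475]
tool_rot: [-0.887, 3.013, -0.001]
ft_force: [-1.6, -0.2, 3.1]
width: 0.0129
grasp_force: 60.4
```

```bash
python3 - <<'E'
from h import *
s=env.state(); print(s["ft_force"],s["wrist_torque"],s["tcp_pos"],phi())
E
```

```text
[-1.57328526 -0.1889752   3.13003772] [ 0.00099123  0.25858081 -0.01086571] [0.54282968 0.09906448 0.14746565] -2.568885957964868
```

To row units: 0.0015 m is 0.024, 0.001 m is 0.016.

Request:
creep_tool --ticks '[[[0,0,0,0,0,0.024,0],[0,0,0,0,0,0.024,0],[0,0,0,0,0,0.016,0],[0,0,0,0,0,0,0],[0,0,0,0,0,0,0]]]'

```text
clock: 15.25
tcp_pos: [0.5429, 0.0991, 0.144]
tool_rot: [-0.887, 3.013, -0.001]
ft_force: [-1.4, -0.3, 6.0]
width: 0.0129
grasp_force: 60.8
```

```bash
python3 - <<'E'
from h import *
s=env.state(); print(s["ft_force"],s["wrist_torque"],s["tcp_pos"],phi())
E
```

```text
[-1.44224358 -0.33004531  6.03310313] [-0.0442528   0.43803235 -0.02135837] [0.54289998 0.09909777 0.14401954] -2.568792774127161
```

To row units: 0.001 m is 0.016, 0.0005 m is 0.008.

Request:
creep_tool --ticks '[[[0,0,0,0,0,0.016,0],[0,0,0,0,0,0.016,0],[0,0,0,0,0,0.008,0],[0,0,0,0,0,0,0],[0,0,0,0,0,0,0]]]'

```text
clock: 15.88
tcp_pos: [0.543, 0.0991, 0.1424]
tool_rot: [-0.887, 3.013, -0.001]
ft_force: [-3.8, -0.9, 11.7]
width: 0.0126
grasp_force: 61.5
```

```bash
python3 - <<'E'
from h import *
s=env.state(); print(s["ft_force"],s["wrist_torque"],s["tcp_pos"],phi())
E
```

```text
[-3.81932692 -0.8668572  11.7330372 ] [-0.08198099  0.76867586 -0.02891835] [0.54298513 0.09914565 0.14243726] -2.5687085018554567
```

To row units: -0.0014 m is -0.0224, 0.05 rad / 1.5708 = 0.0318.

Request:
creep_tool --ticks '[[[0,0,0,0,0,-0.0224,0],[0,0,0,0,0,0,0],[0,0,0.0318,0,0,0,0],[0,0,0.0318,0,0,0,0],[0,0,0.0318,0,0,0,0],[0,0,0,0,0,0,0]]]'

```text
clock: 16.62
tcp_pos: [0.5434, 0.0992, 0.1434]
tool_rot: [-0.658, 3.069, -0.001]
ft_force: [-1.0, 0.1, 8.4]
width: 0.0125
grasp_force: 60.9
```

```bash
python3 - <<'E'
from h import *
s=env.state(); print(s["ft_force"],s["wrist_torque"],s["tcp_pos"],phi())
E
```

```text
[-1.03793946  0.10101696  8.3582127 ] [0.01706157 0.31013859 0.01672215] [0.54343567 0.09921718 0.14338306] -2.7190467461554624
```

It turns freely under the roof, so I'll continue the quarter turn.

To row units: 0.15 rad / 1.5708 = 0.0955.

Request:
creep_tool --ticks '[[[0,0,0.0955,0,0,0,0],[0,0,0.0955,0,0,0,0],[0,0,0.0955,0,0,0,0],[0,0,0.0955,0,0,0,0],[0,0,0,0,0,0,0],[0,0,0,0,0,0,0]]]'

```text
clock: 17.38
tcp_pos: [0.5435, 0.0997, 0.1434]
tool_rot: [0.278, 3.127, 0.002]
ft_force: [-2.2, 1.1, 7.9]
width: 0.013
grasp_force: 60.9
```

```bash
python3 - <<'E'
from h import *
s=env.state(); print(s["ft_force"],s["wrist_torque"],s["tcp_pos"],phi(),s["width"])
E
```

```text
[-2.23933765  1.12970161  7.90440379] [ 0.31351997  0.21264394 -0.12242964] [0.54346267 0.09971424 0.14341251] 2.964164382083876 0.012999117424176363
```

To row units: 0.15 rad / 1.5708 = 0.0955.

Request:
creep_tool --ticks '[[[0,0,0.0955,0,0,0,0],[0,0,0.0955,0,0,0,0],[0,0,0.0955,0,0,0,0],[0,0,0.0955,0,0,0,0],[0,0,0.0637,0,0,0,0],[0,0,0,0,0,0,0],[0,0,0,0,0,0,0]]]'

```text
clock: 18.25
tcp_pos: [0.5435, 0.0998, 0.1434]
tool_rot: [1.334, 2.842, 0.003]
ft_force: [-1.3, 1.5, 8.0]
width: 0.0129
grasp_force: 60.9
```

```bash
python3 - <<'E'
from h import *
s=env.state(); print(s["ft_force"],s["wrist_torque"],s["tcp_pos"],phi(),s["width"])
E
```

```text
[-1.32133205  1.50376588  7.9662396 ] [ 0.35642361  0.16176231 -0.04514848] [0.54351516 0.09981582 0.14343196] 2.264167434389672 0.01294294045107786
```

To row units: 0.04 rad / 1.5708 = 0.0255.

Request:
creep_tool --ticks '[[[0,0,0.0255,0,0,0,0],[0,0,0.0255,0,0,0,0],[0,0,0,0,0,0,0],[0,0,0,0,0,0,0]]]'

```text
clock: 18.75
tcp_pos: [0.5436, 0.0999, 0.1435]
tool_rot: [1.446, 2.787, 0.004]
ft_force: [-1.4, 2.4, 7.2]
width: 0.013
grasp_force: 60.9
```

```bash
python3 -c "
from h import *
s=env.state(); print(s['ft_force'],s['wrist_torque'],s['tcp_pos'],phi(),s['width'])"
```

```text
[-1.3835612   2.35159678  7.15511881] [0.35036076 0.21213423 0.00472526] [0.54361344 0.09990196 0.14347178] 2.1843429368303604 0.012975476073191664
```

Request:
creep_tool --ticks '[[[0,0,0.0191,0,0,0,0],[0,0,0,0,0,0,0],[0,0,0,0,0,0,0]]]'

```text
clock: 19.12
tcp_pos: [0.5436, 0.0999, 0.1435]
tool_rot: [1.487, 2.765, 0.004]
ft_force: [-0.9, 1.9, 8.1]
width: 0.0129
grasp_force: 60.9
```

```bash
python3 -c "
from h import *
s=env.state(); print(s['ft_force'],s['wrist_torque'],s['tcp_pos'],phi(),s['width'])"
```

```text
[-0.93126119  1.88345259  8.05942016] [ 0.34145664  0.20454138 -0.01154688] [0.54364932 0.09990979 0.14349782] 2.154399735516548 0.012934966597691956
```

Request:
creep_tool --ticks '[[[0,0,0.0127,0,0,0,0],[0,0,0,0,0,0,0],[0,0,0,0,0,0,0]]]'

```text
clock: 19.5
tcp_pos: [0.5436, 0.0999, 0.1435]
tool_rot: [1.515, 2.75, 0.004]
ft_force: [-1.0, 2.0, 7.2]
width: 0.0132
grasp_force: 60.9
```

```bash
python3 -c "
from h import *
s=env.state(); print(s['ft_force'],s['wrist_torque'],s['tcp_pos'],phi(),s['width'])"
```

```text
[-0.99347809  1.97708483  7.16857849] [0.37752409 0.17686179 0.02506717] [0.54364114 0.09991669 0.14345954] 2.134413654529478 0.01321729610367394
```

To row units: 0.02 rad / 1.5708 = 0.0127.

Request:
creep_tool --ticks '[[[0,0,0.0127,0,0,0,0],[0,0,0,0,0,0,0],[0,0,0,0,0,0,0]]]'

```text
clock: 19.88
tcp_pos: [0.5437, 0.0999, 0.1435]
tool_rot: [1.542, 2.734, 0.004]
ft_force: [-1.4, 1.3, 7.1]
width: 0.0129
grasp_force: 60.9
```

```bash
python3 -c "
from h import *
s=env.state(); print(s['wrist_torque'],phi(),s['width'])"
```

```text
[0.36048548 0.19816312 0.05891809] 2.114406386652761 0.012916425312653005
```

Request:
creep_tool --ticks '[[[0,0,0.0127,0,0,0,0],[0,0,0,0,0,0,0],[0,0,0,0,0,0,0]]]'

```text
clock: 20.25
tcp_pos: [0.5436, 0.0999, 0.1435]
tool_rot: [1.569, 2.719, 0.004]
ft_force: [-1.5, 1.7, 8.1]
width: 0.0128
grasp_force: 60.9
```

```bash
python3 -c "
from h import *
s=env.state(); print(s['wrist_torque'],phi(),s['width'])"
```

```text
[0.3560749  0.22132975 0.07620024] 2.0946476347061287 0.012808980252715622
```

To row units: 0.03 rad / 1.5708 = 0.0191.

Request:
creep_tool --ticks '[[[0,0,0.0191,0,0,0,0],[0,0,0,0,0,0,0],[0,0,0,0,0,0,0]]]'

```text
clock: 20.62
tcp_pos: [0.5435, 0.0998, 0.1435]
tool_rot: [1.608, 2.696, 0.003]
ft_force: [-1.5, 0.6, 7.7]
width: 0.0129
grasp_force: 61.2
```

```bash
python3 -c "
from h import *
s=env.state(); print(s['wrist_torque'],phi(),s['width'],s['qpos'])"
```

```text
[0.30079977 0.27460314 0.51890853] 2.066160342705893 0.012876177769261537 [ 2.48071497e-02  2.69525686e-01  1.70014684e+00  4.11983231e-04
  1.16905275e+00 -4.70718730e-01]
```

The torque jumped to 0.5 N·m after about 1.6 rad, so that is the stop. I'll ease off slightly and let the spring lift it 3 mm into the notches.

Units first: shifts go in shares of 62.5 mm and turns go in shares of pi/2 rad. So -0.001 m is -0.016, -0.015 rad / 1.5708 = -0.0095.

Request:
creep_tool --ticks '[[[0,0,-0.0095,0,0,0,0],[0,0,0,0,0,-0.016,0],[0,0,0,0,0,-0.016,0],[0,0,0,0,0,-0.016,0],[0,0,0,0,0,-0.016,0],[0,0,0,0,0,0,0],[0,0,0,0,0,0,0]]]'

```text
clock: 21.5
tcp_pos: [0.5433, 0.0997, 0.1464]
tool_rot: [1.591, 2.707, 0.003]
ft_force: [3.5, 3.7, 0.7]
width: 0.0128
grasp_force: 59.8
```

```bash
python3 -c "
from h import *
s=env.state(); print(s['ft_force'],s['wrist_torque'],s['tcp_pos'],phi(),s['width'])"
```

```text
[3.54430081 3.69765809 0.69662422] [ 0.67181217 -0.73234423  0.17227327] [0.5433302  0.09969248 0.14640873] 2.0792276970304107 0.012775937800073035
```

To row units: -0.05 m is -0.8, -0.04 m is -0.64.

Request:
creep_tool --ticks '[[[0,0,0,0,0,0,0.06],[0,0,0,0,0,0,0.06],[0,0,0,0,0,0,0.06],[0,0,0,0,0,0,0.06],[0,0,0,0,0,0,0.06],[0,0,0,0,0,-0.32,0.06],[0,0,0,0,0,-0.64,0.06],[0,0,0,0,0,-0.8,0.06]]]'

```text
clock: 22.5
tcp_pos: [0.5414, 0.0993, 0.256]
tool_rot: [-1.59, -2.706, 0.003]
ft_force: [0.1, -0.2, 0.6]
width: 0.0602
grasp_force: 0.0
```

Request:
creep_tool --ticks '[[[0,0,0,0,0,-0.32,0.06],[0,0,0,0,0,0,0.06],[0,0,0,0,0,0,0.06],[0,0,0,0,0,0,0.06]]]'

```text
clock: 23.0
tcp_pos: [0.5414, 0.0993, 0.2741]
tool_rot: [-1.59, -2.706, 0.003]
ft_force: [-0.8, 0.2, -0.5]
width: 0.0601
grasp_force: 0.0
```

```bash
python3 - <<'E'
from h import *
np.set_printoptions(precision=4,suppress=True)
T=tool(); a=env.snapshot("wrist")[...,::-1].copy(); b=env.snapshot("scene")[...,::-1]; print(T[:3,3])
# expected outlines: cap top circle at z for locked (5 mm above collar: top .125), end bar for phi
x,y=.543,.0993
def draw(im,name,z,col,Tm):
    q=np.array([proj(name,[x+.028*np.cos(k),y+.028*np.sin(k),z],Tm)[::-1] for k in np.linspace(0,6.28,60)]); cv2.polylines(im,[(q*8).round().astype(int)],True,col,1,cv2.LINE_AA,3)
A=a.copy(); draw(A,"wrist",.125,(0,255,0),T)
r,c=map(int,proj("wrist",[x,y,.125],T)); r2,c2=map(int,proj("scene",[x,y,.125]))
B=cv2.resize(b[r2-45:r2+45,c2-60:c2+60],(400,300),interpolation=cv2.INTER_CUBIC)
cv2.imwrite("pics/end.png",np.hstack([cv2.resize(A[max(0,r-105):max(0,r-105)+210,c-140:c+140],(400,300)),B]))
E
```

```text
[0.5414 0.0993 0.2741]
```

View pics/end.png

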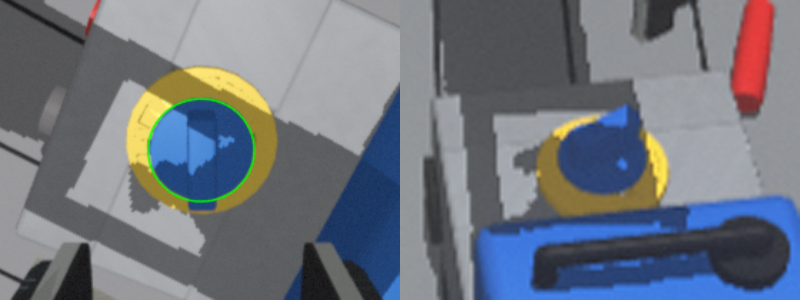

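The left view shows the cap outline matching the locked height (cap top at 125 mm), centred on the port, with the bar turned a quarter turn. The right view shows the cap seated and the bench undisturbed. The gripped filter also rose 3 mm as the load dropped from about 8 N to 1 N, which means the lugs are in their notches. The gripper is clear, so I'm handing in.

```bash
python3 -c "
from station import env
print(env.hand_in())"
```

```text
the job is handed in; nothing more can be done
None
```

I fitted the clean filter into the port, turned it to its stop, let the spring lift it into the catch, and handed the job in about 23 s into the 72 s limit. The lock is inferred from the felt stop, the 3 mm rise and the final picture, and the hand-in gave no verdict.

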